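# Put the loose sockets back on the socket rail in order of size

### The job

Put the four loose sockets back on the socket rail, each standing upright and fully down on a stud of its own, so that the whole set runs in order of size from the smallest socket at one end to the largest at the other. Those two end sockets are already in their places: leave them there, and leave the ratchet handle, the pliers and the tape measure where they lie.

Things in the scene. Friction and masses are not known exactly. Their poses are not given: they have to be found in the camera images.
- socket_35_center (a point): Centre (on the axis, half-way up) of the smallest of the four loose sockets: a plain steel cylinder, outer diameter 35 mm, 45 mm high, standing upright on the table with its hexagon (24 mm across flats) up and its square drive hole (19 mm across, open right through to the hexagon) down. z along its axis, up; its turn about that axis does not matter.
- socket_42_center (a point): Centre (on the axis, half-way up) of the second smallest of the four loose sockets: a plain steel cylinder, outer diameter 42 mm, 48 mm high, standing upright on the table with its hexagon (30 mm across flats) up and its square drive hole (19 mm across, open right through to the hexagon) down. z along its axis, up; its turn about that axis does not matter.
- socket_49_center (a point): Centre (on the axis, half-way up) of the second largest of the four loose sockets: a plain steel cylinder, outer diameter 49 mm, 52 mm high, standing upright on the table with its hexagon (36 mm across flats) up and its square drive hole (19 mm across, open right through to the hexagon) down. z along its axis, up; its turn about that axis does not matter.
- socket_56_center (a point): Centre (on the axis, half-way up) of the largest of the four loose sockets: a plain steel cylinder, outer diameter 56 mm, 56 mm high, standing upright on the table with its hexagon (41 mm across flats) up and its square drive hole (19 mm across, open right through to the hexagon) down. z along its axis, up; its turn about that axis does not matter.
- end_small_center (a point): Centre (on the axis, half-way up) of the smallest socket of the whole set, outer diameter 28 mm, 42 mm high, hexagon 18 mm: it already sits on the stud at one end of the rail (which end differs from start to start), loose but held by its stud. z up.
- end_large_center (a point): Centre (on the axis, half-way up) of the largest socket of the whole set, outer diameter 63 mm, 60 mm high, hexagon 46 mm: it already sits on the stud at one end of the rail (which end differs from start to start), loose but held by its stud. z up.
- stud_1 (a point): Empty stud 1 of four, next to one end stud. Black pin 14 mm thick, 22 mm tall above the seat, tapering over its upper half to a 5 mm nose. The point lies on its axis at the seat, 12 mm above the table, where a socket's lower face rests (a seated socket's centre is half its height above). z up, y along the rail.
- stud_2 (a point): Empty stud 2 of four, between studs 1 and 3. Black pin 14 mm thick, 22 mm tall above the seat, tapering over its upper half to a 5 mm nose. The point lies on its axis at the seat, 12 mm above the table, where a socket's lower face rests (a seated socket's centre is half its height above). The rail lies fixed, 34 mm wide, 418 mm long.
- stud_3 (a point): Empty stud 3 of four, between studs 2 and 4. Black pin 14 mm thick, 22 mm tall above the seat, tapering over its upper half to a 5 mm nose. The point lies on its axis at the seat, 12 mm above the table, where a socket's lower face rests (a seated socket's centre is half its height above). Studs are 55 to 76 mm apart on 37 x 34 mm clips.
- stud_4 (a point): Empty stud 4 of four, next to the other end stud. Black pin 14 mm thick, 22 mm tall above the seat, tapering over its upper half to a 5 mm nose. The point lies on its axis at the seat, 12 mm above the table, where a socket's lower face rests (a seated socket's centre is half its height above). z up, y along the rail.
- ratchet: Bystander: the set's ratchet handle, steel with a black rubber grip, about 220 mm long and 27 mm high (its square drive stands to 50 mm), lying left of the rail; origin under the round head, x along the handle.
- pliers: Bystander: red-handled pliers, 60 x 187 x 14 mm, lying right of the rail; origin at the centre of the underside.
- tape_measure: Bystander: yellow and black tape measure, 66 x 74 x 36 mm, left of the rail, nearer the robot than the ratchet; origin at the centre of the underside.
Mind the look-alikes: they are no part of the job. Leave any yellow look-alike of the part that bears end_small_center alone. Leave any purple look-alike of the part that bears socket_49_center alone.

How it is judged:
By the outcome, as a careful person would: the job done as asked, in the order asked, and still so for the second after the job is handed in, with the robot touching nothing.
It also fails if it takes over 80 s, if anything falls off the work surface, if the arm or the gripper's body presses on something with over 40 N, if the wrist force passes 120 N, or if a joint passes its speed limit or range.

### The arm

A 6-joint arm with a two-finger parallel gripper is mounted at the origin on the work surface; the furniture and walls round the work are solid. World frame = base frame: x ahead of the robot, y to its left, z up, the work surface at z = 0. Lengths are in mm, angles in rad, forces in N, time in s.
With the tool pointing down it reaches from about 375 to 750 mm from the base axis. Payload 9 kg.
Tool frame: the origin (TCP) lies at the very end of the fingers, on their centre line; the grasp point (between the pads) lies 19 mm behind it; z points along the fingers, y is the line along which they close (so a half turn about z gives the same grasp; the last joint's range is limited). The gripper opens to 85 mm and grips with 20 to 120 N. Pads are 22 mm wide; open, the fingers measure 114 mm over their backs; the gripper's body (76 mm by 85 mm) begins 54 mm behind the grasp point. The pads swing forward as they close: fully open they stand 13 mm farther back than shut.
Start: joints at [-1.32, 0.104, 0.097, 1.564, 0, 1.353], TCP at [271.104, -535.294, 231.331] pointing down, gripper open.
Joint ranges: [-2.99, 2.99], [-0.84, 1.86], [-1.1, 1.16], [-1.84, 2.11], [-1.51, 1.56], [-3.14, 3.14]. Speed limits (rad/s): [2.22, 2.22, 2.57, 3.14, 3.14, 3.14].

### API

Orientations are given as [roll, pitch, yaw] about the fixed x, y, z axes, in that order (R = Rz(yaw) Ry(pitch) Rx(roll)).
In Python, from bench import sense, vision, close_job gives the robot as it stands.
- The arm moves only by the tool jog_arm, never from a script. Its argument "rows" is a list of rows, each a list of 5 numbers: the shift along the tool's x, y, z in mm, then the turn about the tool's z in rad, then the opening, from 0 (shut) to 1 (fully open). A call has 1 to 5 rows; each row is the pose to reach, as a shift and turn from the pose commanded when the call began, along the tool's axes at that moment; what a row does not reach only later rows make up. A row lasts 1/12 s, in which the tool goes at most 41.7 mm and 7.16 degrees, less where a joint would pass 70% of its speed; a pose out of reach is approached as far as the arm can. A call with a gripper value outside its range is refused whole. The fingers move at their own pace and stop on an object; "squeeze" is the grip in N (left out, the last holds). Time passes only in rows, so rows that repeat a pose let the fingers close. It gives the time, the measured TCP pose, the force, the opening and the grip force at its end, in the units of the state.
- sense(): the state, without advancing time (a new reading comes with each control period).
- vision.snapshot(name): name is "scene" or "top"; returns the picture (400x640x3 uint8, red, green, blue); there is no depth.
- vision.camera_model(name): a dict with "fx", "fy", "cx", "cy" (pixels), "extrinsics" (4x4, takes a point from camera to world coordinates). Camera axes: x right, y down, z forward; pixel columns grow to the right and rows downward; lengths in mm; the calibration is good to about 2 mm. A picture is of the moment at which its call begins. camera_model takes no time and is no camera call.
- close_job(): hands the job in; it is judged then, once.
The state is a dict: "time": time; "q": joint angles; "qvel": joint speeds; "joint_torque": joint torques, N m; "tcp_pos": TCP position; "tcp_rot": TCP orientation; "wrist_force": force on the tool from outside, world axes, zero at the start; "ft_torque": the same for the moment, N m; "finger_gap": finger opening in mm; "grip_force": force on a finger pad.
Only numpy, scipy, OpenCV 4.12 (cv2) and the standard library are available. Lean on these libraries where they do the work, as an engineer would, in place of code of your own. Each camera call takes 0.05 s, during which the arm holds its last target. There are 200 camera calls.

## Working session

There is one attempt and no reset: what is moved stays moved. The work goes in short steps, Python scripts to look and compute and a tool call to move; the robot and the scene stay as the last step left them, time stands still between calls to the robot, and variables do not carry over. Pictures are saved under pics/ and viewed, at most 14 in all, crops included, and the job is handed in when it is done.

Besides the shell and the picture viewer there is one more tool, called after "Request:" as a command line: name --pt "numbers of a row" for each row, then --argument value for the rest. jog_arm: Moves the arm, as the interface text tells. Its arguments: {"type":"object","properties":{"rows":{"type":"array"},"squeeze":{"type":"number"}},"required":["rows"]}

```bash
mkdir -p pics; python3 - <<'E'
from bench import sense,vision
import cv2,numpy as np
for n in("scene","top"):
    im=vision.snapshot(n); cv2.imwrite(f"pics/{n}0.png",im[:,:,::-1])
    m=vision.camera_model(n); print(n,m["fx"],m["cx"],m["cy"],np.round(m["extrinsics"],3).tolist())
s=sense();print(s["tcp_pos"],s["tcp_rot"],s["finger_gap"],s["time"])
E
```

```text
scene 466.92093993889216 315.46529848972256 201.82215860741377 [[0.661, -0.37, 0.653, -407.414], [-0.751, -0.339, 0.567, -758.576], [0.011, -0.865, -0.502, 761.864], [0.0, 0.0, 0.0, 1.0]]
top 423.75164979814747 323.14716915862334 208.30683738267805 [[-0.018, -0.997, 0.075, 446.354], [-1.0, 0.016, -0.026, 65.407], [0.025, -0.075, -0.997, 1162.789], [0.0, 0.0, 0.0, 1.0]]
[ 271.01384931 -534.96165082  230.56787061] [-3.14037673e+00 -2.67470992e-04  4.68805949e-01] 84.90272679635365 0.1
```

View pics/scene0.png

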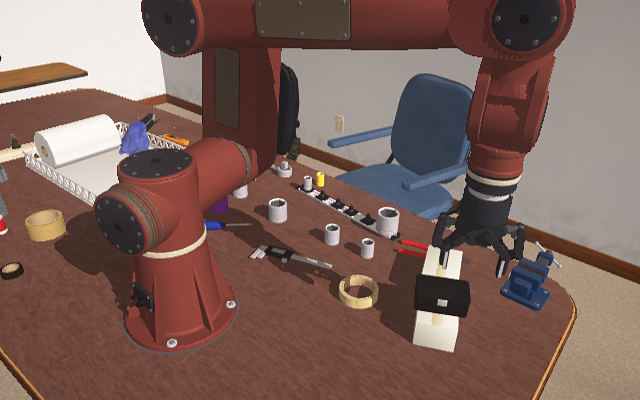

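View pics/top0.png

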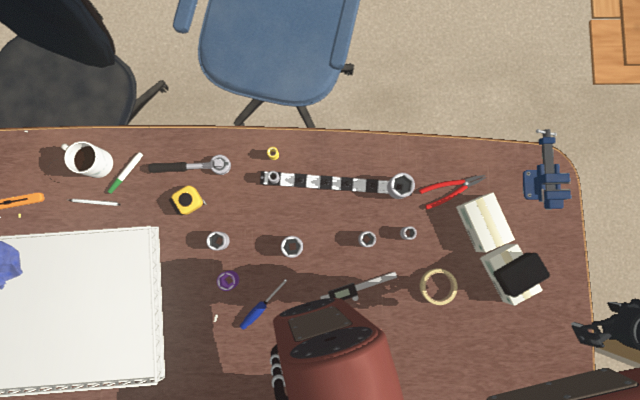

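The top view shows the rail from the 28 socket (272,177) to the 63 socket (402,185). The loose sockets are near (217,241), (291,246), (367,239) and (409,233). I'll enlarge that area.

```bash
python3 - <<'E'
import cv2
im=cv2.imread("pics/top0.png")
cv2.imwrite("pics/c1.png",cv2.resize(im[160:210,255:420],None,fx=4.8,fy=4.8,interpolation=cv2.INTER_CUBIC))
cv2.imwrite("pics/c2.png",cv2.resize(im[220:265,200:430],None,fx=3.4,fy=3.4,interpolation=cv2.INTER_CUBIC))
E
```

```text
(no output)
```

View pics/c1.png

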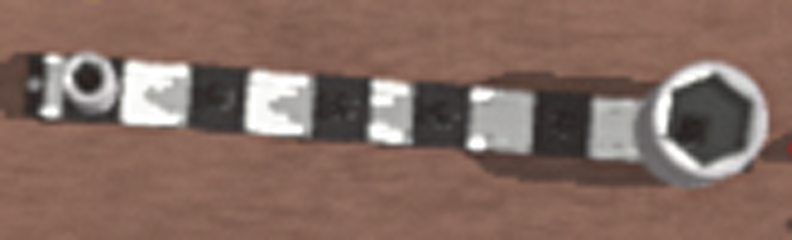

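View pics/c2.png

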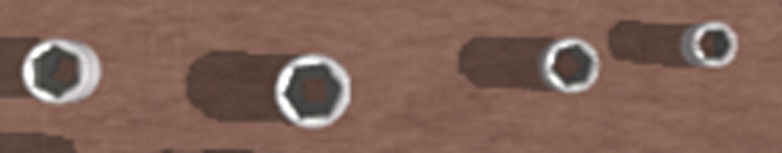

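```bash
cat > h.py <<'E'
import numpy as np
from bench import sense,vision
def pt(u,v,z,n="top"):
    m=vision.camera_model(n);E=np.array(m["extrinsics"])
    d=E[:3,:3]@[(u-m["cx"])/m["fx"],(v-m["cy"])/m["fy"],1]
    return (E[:3,3]+d*(z-E[2,3])/d[2])[:2]
def px(x,y,z,n="top"):
    m=vision.camera_model(n);E=np.array(m["extrinsics"])
    c=E[:3,:3].T@(np.array([x,y,z])-E[:3,3]);return c[0]/c[2]*m["fx"]+m["cx"],c[1]/c[2]*m["fy"]+m["cy"]
def crop(c,f,o): return [(a+.5)/f-.5+b for a,b in zip(c,o)]
def to(x,y,yaw=None):
    s=sense();p=s["tcp_pos"];w=s["tcp_rot"][2];d=np.array([x,y])-p[:2]
    print("to",x,y,"tool x,y:",np.round([d@[np.cos(w),np.sin(w)],d@[np.sin(w),-np.cos(w)]],1),"turn",None if yaw is None else round(w-yaw,3),"pos",np.round(p,1),"rot",np.round(s["tcp_rot"],4),"gap",round(s["finger_gap"],1),"F",np.round(s["wrist_force"],1),"t",s["time"])
E
python3 - <<'E'
from h import *
for n,c,z in(("28top",(90,83),54),("s1",(218.5,97.5),12),("s2",(340,106.5),12),("s3",(441,114),12),("s4",(561.5,124.5),12),("63top",(709,122),72)):
    print(n,np.round(pt(*crop(c,4.8,(255,160)),z),1))
for n,c,z in(("49",(55,71.5),52),("56",(313,91.5),56),("42",(570.5,66),48),("35",(715,45),45)):
    print(n,np.round(pt(*crop(c,3.4,(200,220)),z),1))
a=[px(530,0,z) for z in(12,34)];print(a)
to(460,-140,1.57)
E
```

```text
28top [614.3 166.3]
s1 [611.3  97.2]
s2 [605.1  28. ]
s3 [600.  -29.6]
s4 [592.9 -98.4]
63top [ 585.5 -170.2]
49 [449.5 317. ]
56 [430.8 120.2]
42 [446.7 -78.6]
35 [ 461.1 -192.3]
[(np.float64(336.21348103418427), np.float64(208.98872878454313)), (np.float64(336.66849379814147), np.float64(208.38501356042636))]
to 460 -140 tool x,y: [ 347. -267.] turn -1.101 pos [ 271.  -535.   230.6] rot [-3.1404e+00 -3.0000e-04  4.6880e-01] gap 84.9 F [-0.2 -1.  -0.1] t 0.1
```

Request:
jog_arm --pt "347 -220 0 -1.01 1" --pt "347 -220 0 -1.01 1" --pt "347 -220 0 -1.01 1" --pt "347 -220 0 -1.01 1" --pt "347 -220 0 -1.01 1" --squeeze 60

```text
time: 0.52
tcp_pos: [378.1, -354.4, 230.9]
tcp_rot: [-3.141, -0.0, 1.099]
wrist_force: [0.3, 0.0, -0.0]
finger_gap: 85.6
grip_force: 0.0
```

```bash
python3 -c "
from h import *
to(461,-192.3,1.48)"
```

```text
to 461 -192.3 tool x,y: [182.1   0.3] turn -0.381 pos [ 378.1 -354.4  230.9] rot [-3.1412e+00 -3.0000e-04  1.0994e+00] gap 85.6 F [ 0.3  0.  -0. ] t 0.5167
```

Request:
jog_arm --pt "182 0 60 -0.381 1" --pt "182 0 120 -0.381 1" --pt "182 0 120 -0.381 1" --pt "182 0 120 -0.381 1" --pt "182 0 120 -0.381 1"

```text
time: 0.93
tcp_pos: [457.4, -201.0, 116.9]
tcp_rot: [3.141, 0.0, 1.476]
wrist_force: [0.9, -1.1, -0.5]
finger_gap: 85.4
grip_force: 0.0
```

```bash
python3 -c "
from h import *
to(461,-192.3,1.48)"
```

```text
to 461 -192.3 tool x,y: [9.  2.8] turn -0.004 pos [ 457.4 -201.   116.9] rot [3.1414e+00 2.0000e-04 1.4761e+00] gap 85.4 F [ 0.9 -1.1 -0.5] t 0.9333
```

Request:
jog_arm --pt "9 3 30 -0.004 1" --pt "9 3 70 -0.004 1" --pt "9 3 100 -0.004 1" --pt "9 3 110 -0.004 1" --pt "9 3 110 -0.004 0.4"

```text
time: 1.35
tcp_pos: [458.8, -192.5, 5.4]
tcp_rot: [-3.137, -0.003, 1.479]
wrist_force: [-1.1, -0.2, -0.3]
finger_gap: 75.4
grip_force: 0.0
```

Request:
jog_arm --pt "0 0 0 0 0.2" --pt "0 0 0 0 0.2" --pt "0 0 0 0 0.2" --pt "0 0 0 0 0.2" --pt "0 0 0 0 0.2"

```text
time: 1.77
tcp_pos: [462.2, -195.4, 10.7]
tcp_rot: [3.139, 0.002, 1.478]
wrist_force: [-1.3, 0.1, 7.3]
finger_gap: 34.0
grip_force: 59.7
```

```bash
python3 -c "
from h import *
to(461,-192.3,1.48)"
```

```text
to 461 -192.3 tool x,y: [ 3.  -1.5] turn -0.002 pos [ 462.2 -195.4   10.7] rot [3.1386e+00 2.3000e-03 1.4785e+00] gap 34.0 F [-1.3  0.1  7.3] t 1.7667
```

Request:
jog_arm --pt "0 0 -35 0 0.2" --pt "0 0 -70 0 0.2" --pt "10 4 -95 0 0.2" --pt "40 15 -95 0 0.2" --pt "78 30 -95 0 0.2"

```text
time: 2.18
tcp_pos: [499.7, -121.0, 106.8]
tcp_rot: [3.136, 0.003, 1.475]
wrist_force: [1.0, -1.0, -3.4]
finger_gap: 34.0
grip_force: 61.0
```

Request:
jog_arm --pt "38 15 0 0 0.2" --pt "76 30 0 0 0.2" --pt "114 46 0 0 0.2" --pt "152 61 0 0 0.2" --pt "170 68 0 0 0.2"

```text
time: 2.6
tcp_pos: [583.0, 47.7, 104.3]
tcp_rot: [3.139, -0.001, 1.481]
wrist_force: [1.4, -0.3, -2.4]
finger_gap: 34.1
grip_force: 60.9
```

Request:
jog_arm --pt "30 10 0 0 0.2" --pt "50 20 0 0 0.2" --pt "52 22 0 0 0.2" --pt "52 22 0 0 0.2"

```text
time: 2.93
tcp_pos: [608.6, 94.6, 103.8]
tcp_rot: [3.141, 0.0, 1.481]
wrist_force: [0.4, 0.0, -2.1]
finger_gap: 34.0
grip_force: 60.9
```

```bash
python3 -c "
from h import *
to(611.3,97.2,1.48)
import cv2
im=vision.snapshot('top')[:,:,::-1];cv2.imwrite('pics/a1.png',cv2.resize(im[150:270,190:430],None,fx=3.3,fy=3.3,interpolation=cv2.INTER_CUBIC))
to(611.3,97.2,1.48)
"
```

```text
to 611.3 97.2 tool x,y: [2.8 2.4] turn 0.001 pos [608.6  94.6 103.8] rot [3.1406e+00 1.0000e-04 1.4806e+00] gap 34.0 F [ 0.4  0.  -2.1] t 2.9333
to 611.3 97.2 tool x,y: [3.8 2.8] turn -0.0 pos [608.2  93.6 103.7] rot [3.1411e+00 4.0000e-04 1.4795e+00] gap 33.8 F [-0.2 -1.6 -1.8] t 2.9833
```

View pics/a1.png

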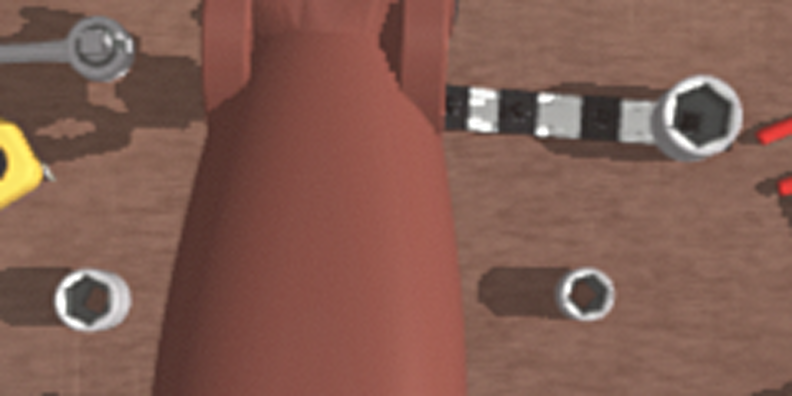

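The arm hides the held socket in the top view, so I'll check it in the scene camera.

```bash
python3 -c "
from h import *
import cv2
u,v=px(611,97,60,'scene');print(u,v)
im=vision.snapshot('scene')[:,:,::-1];o=(int(u)-60,int(v)-55);cv2.imwrite('pics/a2.png',cv2.resize(im[o[1]:o[1]+100,o[0]:o[0]+130],None,fx=6,fy=6,interpolation=cv2.INTER_CUBIC));print(o)
def f(x,y,z): print((x,y,z),np.round((np.array(px(x,y,z,'scene'))-o+.5)*6-.5))
p=[611.3-2.8,97.2-3.6];f(*p,97);f(*p,142);f(611.3,97.2,12);f(611.3,97.2,34)
to(611.3,97.2,1.48)
"
```

```text
322.5575713167148 183.0483213407859
(262, 128)
(608.5, 93.60000000000001, 97) [369. 274.]
(608.5, 93.60000000000001, 142) [371. 197.]
(611.3, 97.2, 12) [364. 410.]
(611.3, 97.2, 34) [365. 375.]
to 611.3 97.2 tool x,y: [4.4 3. ] turn -0.001 pos [607.9  93.1 103.6] rot [3.1413e+00 4.0000e-04 1.4786e+00] gap 34.1 F [-0.7  0.1 -1.3] t 3.0333
```

View pics/a2.png

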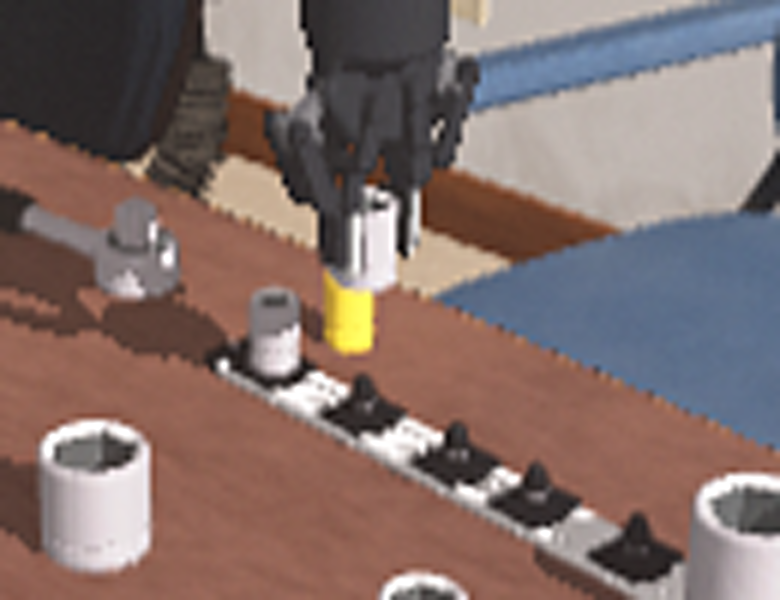

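Request:
jog_arm --pt "3 2.7 25 0 0.2" --pt "3 2.7 50 0 0.2" --pt "3 2.7 60 0 0.2" --pt "3 2.7 60 0 0.2" --pt "3 2.7 62 0 0.2"

```text
time: 3.45
tcp_pos: [610.7, 95.6, 41.8]
tcp_rot: [-3.141, 0.0, 1.478]
wrist_force: [0.4, 0.4, -1.4]
finger_gap: 33.8
grip_force: 60.9
```

Request:
jog_arm --pt "0 0 4 0 0.2" --pt "0 0 8 0 0.2" --pt "0 0 12 0 0.2" --pt "0 0 16 0 0.2" --pt "0 0 18 0 0.2"

```text
time: 3.87
tcp_pos: [610.8, 96.2, 22.8]
tcp_rot: [-3.142, 0.0, 1.479]
wrist_force: [-0.7, -1.7, -0.2]
finger_gap: 34.0
grip_force: 61.1
```

```bash
python3 -c "
from h import *
to(611.3,97.2,1.48)
"
```

```text
to 611.3 97.2 tool x,y: [1.  0.4] turn -0.001 pos [610.8  96.2  22.8] rot [-3.1415e+00  4.0000e-04  1.4787e+00] gap 34.0 F [-0.7 -1.7 -0.2] t 3.8667
```

Request:
jog_arm --pt "0 0 2 0 0.2" --pt "0 0 2 0 0.2" --pt "0 0 2 0 0.8" --pt "0 0 2 0 0.8" --pt "0 0 2 0 0.8"

```text
time: 4.28
tcp_pos: [611.2, 96.6, 21.3]
tcp_rot: [3.141, -0.0, 1.479]
wrist_force: [0.7, -0.3, 0.4]
finger_gap: 67.8
grip_force: 0.0
```

Request:
jog_arm --pt "0 0 0 0 1" --pt "0 0 -30 0 1" --pt "0 0 -70 0 1" --pt "0 -20 -100 0 1" --pt "-38 -40 -100 0 1"

```text
time: 4.7
tcp_pos: [571.8, 66.6, 128.3]
tcp_rot: [3.132, -0.002, 1.484]
wrist_force: [2.0, -0.6, 1.9]
finger_gap: 85.3
grip_force: 0.0
```

Request:
jog_arm --pt "-35 -20 0 0 1" --pt "-70 -40 0 0 1" --pt "-105 -60 0 0 1" --pt "-140 -80 0 0 1" --pt "-150 -100 0 0 1"

```text
time: 5.12
tcp_pos: [453.8, -80.1, 121.2]
tcp_rot: [3.141, 0.001, 1.476]
wrist_force: [0.2, 0.4, 0.5]
finger_gap: 85.1
grip_force: 0.0
```

```bash
python3 -c "
from h import *
import cv2
to(446.7,-78.6,1.48)
im=vision.snapshot('scene')[:,:,::-1];o=(262,148);a=cv2.resize(im[148:248,262:392],None,fx=6,fy=6,interpolation=cv2.INTER_CUBIC)
cv2.imwrite('pics/a3.png',a)
to(446.7,-78.6,1.48)
"
```

```text
to 446.7 -78.6 tool x,y: [ 0.9 -7.2] turn -0.004 pos [453.8 -80.1 121.2] rot [3.1408e+00 1.4000e-03 1.4764e+00] gap 85.1 F [0.2 0.4 0.5] t 5.1167
to 446.7 -78.6 tool x,y: [ 0.4 -4.5] turn -0.004 pos [451.1 -79.4 120.9] rot [-3.1396e+00  8.0000e-04  1.4760e+00] gap 85.5 F [-1.6 -1.1  0.5] t 5.1667
```

View pics/a3.png

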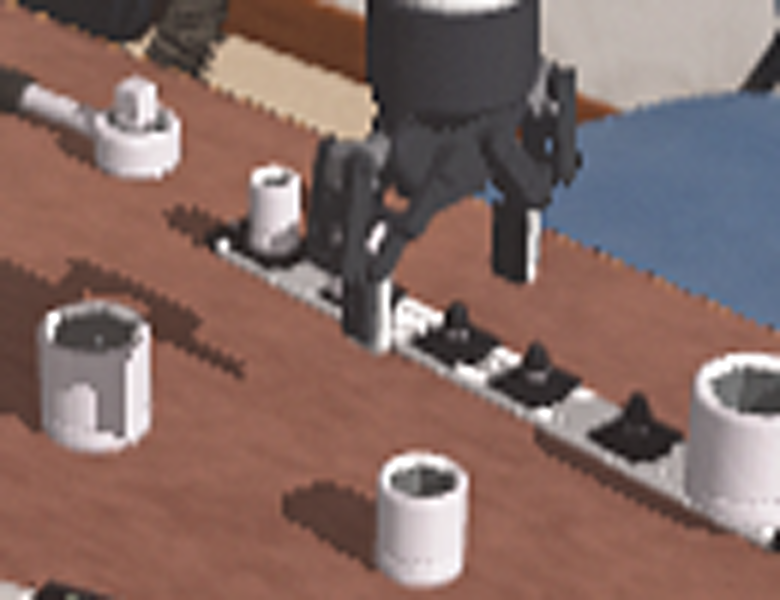

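Request:
jog_arm --pt "0.5 -5 25 0 1" --pt "0.5 -5 50 0 1" --pt "0.5 -5 50 0 1" --pt "0.5 -5 50 0 1"

```text
time: 5.5
tcp_pos: [449.1, -75.4, 70.6]
tcp_rot: [-3.14, -0.001, 1.479]
wrist_force: [-0.3, 0.2, -0.1]
finger_gap: 85.4
grip_force: 0.0
```

```bash
python3 -c "
from h import *
to(446.7,-78.6,1.48)
"
```

```text
to 446.7 -78.6 tool x,y: [-3.4 -2.1] turn -0.001 pos [449.1 -75.4  70.6] rot [-3.1396e+00 -8.0000e-04  1.4789e+00] gap 85.4 F [-0.3  0.2 -0.1] t 5.5
```

Request:
jog_arm --pt "-2.5 -2 30 0 1" --pt "-2.5 -2 60 0 1" --pt "-2.5 -2 64 0 1" --pt "-2.5 -2 64 0 1" --pt "-2.5 -2 64 0 0.5"

```text
time: 5.92
tcp_pos: [448.8, -78.5, 9.1]
tcp_rot: [3.14, 0.001, 1.479]
wrist_force: [0.4, 0.2, 0.1]
finger_gap: 75.4
grip_force: 0.0
```

Request:
jog_arm --pt "0 0 0 0 0.3" --pt "0 0 0 0 0.3" --pt "0 0 0 0 0.3" --pt "0 0 0 0 0.3" --pt "0 0 0 0 0.3"

```text
time: 6.33
tcp_pos: [448.7, -78.7, 9.1]
tcp_rot: [3.14, 0.001, 1.479]
wrist_force: [-3.2, 0.4, 9.9]
finger_gap: 41.7
grip_force: 60.0
```

```bash
python3 -c "
from h import *
to(446.7,-78.6,1.48);to(605.1,28,1.48)
"
```

```text
to 446.7 -78.6 tool x,y: [-0.1 -2. ] turn -0.001 pos [448.7 -78.7   9.1] rot [3.1397e+00 1.0000e-03 1.4788e+00] gap 41.7 F [-3.2  0.4  9.9] t 6.3333
to 605.1 28 tool x,y: [120.6 145.9] turn -0.001 pos [448.7 -78.7   9.1] rot [3.1397e+00 1.0000e-03 1.4788e+00] gap 41.7 F [-3.2  0.4  9.9] t 6.3333
```

Request:
jog_arm --pt "0 0 -35 0 0.3" --pt "0 0 -70 0 0.3" --pt "15 18 -90 0 0.3" --pt "40 48 -90 0 0.3" --pt "66 80 -90 0 0.3"

```text
time: 6.75
tcp_pos: [535.8, -19.9, 99.9]
tcp_rot: [3.137, 0.001, 1.477]
wrist_force: [-0.2, -1.6, -1.8]
finger_gap: 41.8
grip_force: 62.4
```

Request:
jog_arm --pt "25 30 0 0 0.3" --pt "48 58 0 0 0.3" --pt "54.6 66 0 0 0.3" --pt "54.6 66 0 0 0.3" --pt "54.6 66 0 0 0.3"

```text
time: 7.17
tcp_pos: [604.1, 28.9, 96.9]
tcp_rot: [-3.141, 0.0, 1.48]
wrist_force: [-0.5, 0.6, -4.0]
finger_gap: 41.4
grip_force: 62.6
```

```bash
python3 -c "
from h import *
import cv2
to(605.1,28,1.48)
im=vision.snapshot('scene')[:,:,::-1];o=(262,128);a=cv2.resize(im[128:228,262:392],None,fx=6,fy=6,interpolation=cv2.INTER_CUBIC)
cv2.imwrite('pics/a4.png',a)
to(605.1,28,1.48)
def f(x,y,z): print((x,y,z),np.round((np.array(px(x,y,z,'scene'))-o+.5)*6-.5))
p=sense()['tcp_pos'];f(p[0],p[1],p[2]-8);f(605.1,28,34)
"
```

```text
to 605.1 28 tool x,y: [-0.8  1.1] turn -0.0 pos [604.1  28.9  96.9] rot [-3.1405e+00  2.0000e-04  1.4799e+00] gap 41.4 F [-0.5  0.6 -4. ] t 7.1667
to 605.1 28 tool x,y: [-0.2  1.5] turn -0.001 pos [603.7  28.3  97. ] rot [-3.1406e+00  3.0000e-04  1.4790e+00] gap 41.7 F [-0.5 -0.6 -3.6] t 7.2167
(np.float64(603.6624128845352), np.float64(28.32664839778253), np.float64(89.02084732876443)) [459. 330.]
(605.1, 28, 34) [457. 422.]
```

View pics/a4.png

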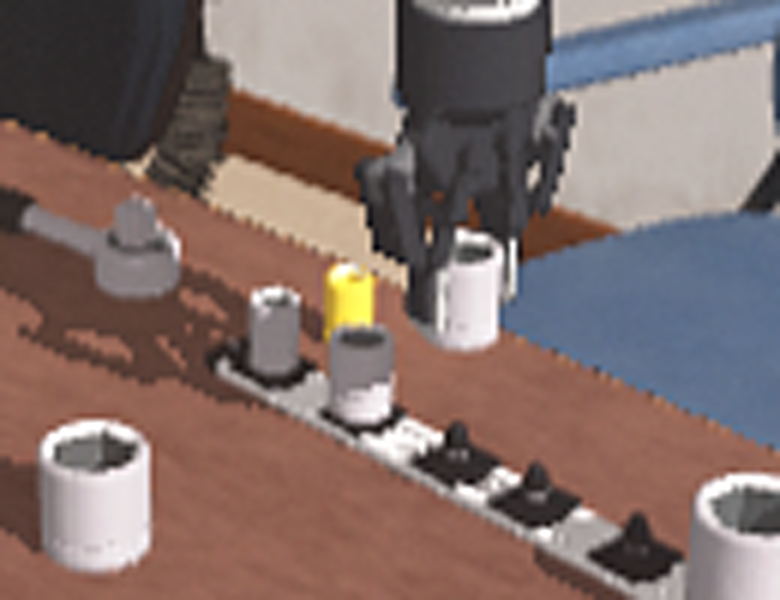

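The 35 socket is seated on stud 1 at (361,375). The held 42 at (463,335) is above stud 2, whose tip is at (458,423).

Request:
jog_arm --pt "1.2 1.2 25 0 0.3" --pt "1.2 1.2 48 0 0.3" --pt "1.2 1.2 53 0 0.3" --pt "1.2 1.2 57 0 0.3" --pt "1.2 1.2 61 0 0.3"

```text
time: 7.63
tcp_pos: [605.5, 29.0, 37.0]
tcp_rot: [3.141, 0.0, 1.478]
wrist_force: [0.4, -0.6, -2.5]
finger_gap: 41.6
grip_force: 62.5
```

Request:
jog_arm --pt "0 0 4 0 0.3" --pt "0 0 8 0 0.3" --pt "0 0 12 0 0.3" --pt "0 0 15 0 0.3" --pt "0 0 15 0 0.3"

```text
time: 8.05
tcp_pos: [605.7, 29.5, 21.3]
tcp_rot: [3.141, 0.0, 1.479]
wrist_force: [0.2, -1.3, -3.2]
finger_gap: 41.5
grip_force: 62.6
```

```bash
python3 -c "
from h import *
to(605.1,28,1.48)
"
```

```text
to 605.1 28 tool x,y: [-1.5 -0.5] turn -0.001 pos [605.7  29.5  21.3] rot [3.1412e+00 1.0000e-04 1.4788e+00] gap 41.5 F [ 0.2 -1.3 -3.2] t 8.05
```

Request:
jog_arm --pt "0 0 2 0 0.3" --pt "0 0 2 0 0.3" --pt "0 0 2 0 0.85" --pt "0 0 2 0 0.85" --pt "0 0 2 0 0.85"

```text
time: 8.47
tcp_pos: [605.9, 29.5, 19.4]
tcp_rot: [3.141, 0.0, 1.479]
wrist_force: [0.8, 0.1, -0.0]
finger_gap: 72.3
grip_force: 0.0
```

Request:
jog_arm --pt "0 0 0 0 1" --pt "0 0 -35 0 1" --pt "0 0 -70 0 1" --pt "10 -10 -100 0 1" --pt "38 -25 -100 0 1"

```text
time: 8.88
tcp_pos: [588.2, 67.1, 126.2]
tcp_rot: [3.131, 0.001, 1.475]
wrist_force: [1.0, 0.8, 0.4]
finger_gap: 85.5
grip_force: 0.0
```

Request:
jog_arm --pt "32 -22 0 0 1" --pt "64 -44 0 0 1" --pt "96 -66 0 0 1" --pt "128 -88 0 0 1" --pt "160 -110 0 0 1"

```text
time: 9.3
tcp_pos: [488.2, 240.5, 119.2]
tcp_rot: [3.141, -0.0, 1.478]
wrist_force: [-0.0, 1.1, -0.4]
finger_gap: 85.1
grip_force: 0.0
```

Request:
jog_arm --pt "30 -20 0 0 1" --pt "60 -40 20 0 1" --pt "75 -46 50 0 1" --pt "75 -46 50 0 1" --pt "75 -46 50 0 1"

```text
time: 9.72
tcp_pos: [448.7, 318.1, 67.6]
tcp_rot: [-3.139, 0.002, 1.481]
wrist_force: [0.1, -0.2, -0.8]
finger_gap: 85.2
grip_force: 0.0
```

```bash
python3 -c "
from h import *
to(449.5,317,1.48)
"
```

```text
to 449.5 317 tool x,y: [-1.   0.9] turn 0.001 pos [448.7 318.1  67.6] rot [-3.1389e+00  1.7000e-03  1.4808e+00] gap 85.2 F [ 0.1 -0.2 -0.8] t 9.7167
```

Request:
jog_arm --pt "-1 0.8 30 0 1" --pt "-1 0.8 55 0 1" --pt "-1 0.8 61 0 1" --pt "-1 0.8 61 0 1" --pt "-1 0.8 61 0 0.5"

```text
time: 10.13
tcp_pos: [452.2, 316.6, 9.7]
tcp_rot: [3.14, -0.0, 1.478]
wrist_force: [0.0, 0.9, 0.8]
finger_gap: 75.1
grip_force: 0.0
```

Request:
jog_arm --pt "0 0 0 0 0.4" --pt "0 0 0 0 0.4" --pt "0 0 0 0 0.4" --pt "0 0 0 0 0.4" --pt "0 0 0 0 0.4"

```text
time: 10.55
tcp_pos: [452.3, 317.3, 10.4]
tcp_rot: [3.139, -0.001, 1.479]
wrist_force: [-2.6, -1.1, 8.4]
finger_gap: 48.9
grip_force: 61.5
```

```bash
python3 -c "
from h import *
to(449.5,317,1.48);to(600,-29.6,1.48)
"
```

```text
to 449.5 317 tool x,y: [-0.6 -2.8] turn -0.001 pos [452.3 317.3  10.4] rot [ 3.1391e+00 -1.0000e-03  1.4789e+00] gap 48.9 F [-2.6 -1.1  8.4] t 10.55
to 600 -29.6 tool x,y: [-331.9  178.9] turn -0.001 pos [452.3 317.3  10.4] rot [ 3.1391e+00 -1.0000e-03  1.4789e+00] gap 48.9 F [-2.6 -1.1  8.4] t 10.55
```

Request:
jog_arm --pt "0 0 -35 0 0.4" --pt "0 0 -70 0 0.4" --pt "-10 6 -90 0 0.4" --pt "-40 22 -90 0 0.4" --pt "-75 41 -90 0 0.4"

```text
time: 10.97
tcp_pos: [486.2, 239.3, 101.1]
tcp_rot: [3.137, -0.002, 1.482]
wrist_force: [0.7, -0.4, -3.6]
finger_gap: 48.9
grip_force: 63.6
```

Request:
jog_arm --pt "-36 19 0 0 0.4" --pt "-72 38 0 0 0.4" --pt "-108 57 0 0 0.4" --pt "-144 77 0 0 0.4" --pt "-180 97 0 0 0.4"

```text
time: 11.38
tcp_pos: [565.8, 48.3, 99.1]
tcp_rot: [3.14, 0.0, 1.479]
wrist_force: [0.8, 0.7, -2.9]
finger_gap: 48.9
grip_force: 63.6
```

Request:
jog_arm --pt "-30 17 0 0 0.4" --pt "-60 33 0 0 0.4" --pt "-77 41 0 0 0.4" --pt "-77 41 0 0 0.4" --pt "-77 41 0 0 0.4"

```text
time: 11.8
tcp_pos: [599.0, -31.2, 98.5]
tcp_rot: [3.141, 0.0, 1.477]
wrist_force: [0.2, -0.1, -2.4]
finger_gap: 48.9
grip_force: 63.6
```

```bash
python3 -c "
from h import *
import cv2
to(600,-29.6,1.48)
im=vision.snapshot('scene')[:,:,::-1];o=(282,138);a=cv2.resize(im[138:238,282:412],None,fx=6,fy=6,interpolation=cv2.INTER_CUBIC)
cv2.imwrite('pics/a5.png',a)
to(600,-29.6,1.48)
def f(x,y,z): print((x,y,z),np.round((np.array(px(x,y,z,'scene'))-o+.5)*6-.5))
p=sense()['tcp_pos'];f(p[0],p[1],p[2]-8);f(600,-29.6,34)
"
```

```text
to 600 -29.6 tool x,y: [1.7 0.8] turn -0.003 pos [599.  -31.2  98.5] rot [3.1414 0.     1.4769] gap 48.9 F [ 0.2 -0.1 -2.4] t 11.8
to 600 -29.6 tool x,y: [0.7 1.2] turn -0.002 pos [598.7 -30.1  98.5] rot [-3.1415e+00 -2.0000e-04  1.4782e+00] gap 48.5 F [-0.6  0.  -3.3] t 11.85
(np.float64(598.725286222994), np.float64(-30.141036176598686), np.float64(90.45650588929288)) [423. 308.]
(600, -29.6, 34) [418. 403.]
```

View pics/a5.png

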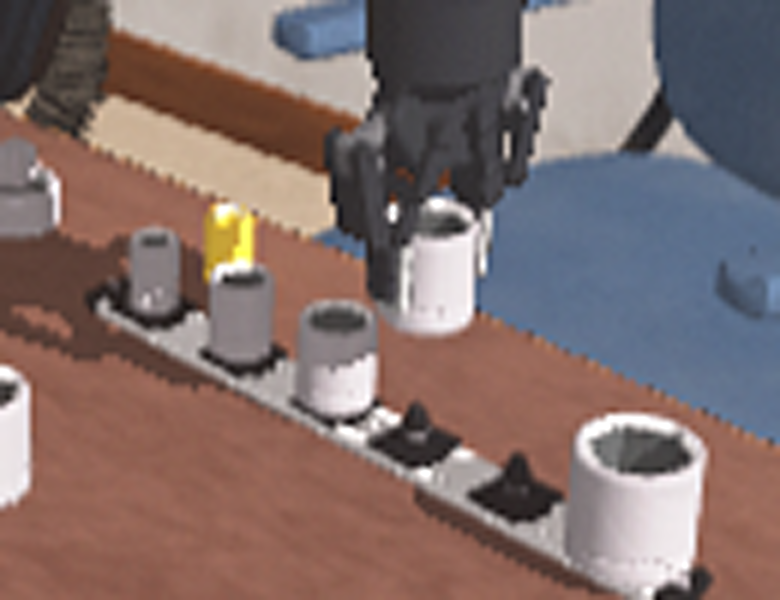

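The 35 and 42 are seated. The held 49, with its bottom centre near (430,325), is above stud 3, whose tip is at (418,404).

Request:
jog_arm --pt "2 0.8 25 0 0.4" --pt "2 0.8 48 0 0.4" --pt "2 0.8 53 0 0.4" --pt "2 0.8 57 0 0.4" --pt "2 0.8 61 0 0.4"

```text
time: 12.27
tcp_pos: [600.0, -27.6, 37.9]
tcp_rot: [3.141, 0.0, 1.48]
wrist_force: [0.5, 0.2, -2.7]
finger_gap: 49.0
grip_force: 63.5
```

Request:
jog_arm --pt "0 0 4 0 0.4" --pt "0 0 8 0 0.4" --pt "0 0 12 0 0.4" --pt "0 0 15 0 0.4" --pt "0 0 15 0 0.4"

```text
time: 12.68
tcp_pos: [600.1, -28.3, 22.6]
tcp_rot: [3.141, 0.0, 1.479]
wrist_force: [-0.1, 0.1, -1.0]
finger_gap: 49.1
grip_force: 63.8
```

```bash
python3 -c "
from h import *
to(600,-29.6,1.48)
"
```

```text
to 600 -29.6 tool x,y: [-1.3  0. ] turn -0.001 pos [600.1 -28.3  22.6] rot [3.1410e+00 2.0000e-04 1.4787e+00] gap 49.1 F [-0.1  0.1 -1. ] t 12.6833
```

Request:
jog_arm --pt "0 0 2 0 0.4" --pt "0 0 2 0 0.4" --pt "0 0 2 0 0.95" --pt "0 0 2 0 0.95" --pt "0 0 2 0 0.95"

```text
time: 13.1
tcp_pos: [600.1, -28.3, 20.3]
tcp_rot: [3.141, 0.0, 1.479]
wrist_force: [-0.0, -0.7, -0.5]
finger_gap: 80.7
grip_force: 0.0
```

Request:
jog_arm --pt "0 0 0 0 1" --pt "0 0 -35 0 1" --pt "0 0 -70 0 1" --pt "10 -12 -100 0 1" --pt "30 -40 -100 0 1"

```text
time: 13.52
tcp_pos: [567.5, 3.0, 127.2]
tcp_rot: [3.131, 0.002, 1.476]
wrist_force: [1.4, -0.1, 1.3]
finger_gap: 85.4
grip_force: 0.0
```

Request:
jog_arm --pt "22 -30 0 0 1" --pt "44 -60 0 0 1" --pt "66 -90 0 0 1" --pt "88 -120 0 0 1" --pt "102.5 -142 0 0 1"

```text
time: 13.93
tcp_pos: [428.6, 122.0, 119.9]
tcp_rot: [-3.141, -0.0, 1.479]
wrist_force: [0.9, -0.2, 1.7]
finger_gap: 85.5
grip_force: 0.0
```

Request:
jog_arm --pt "0 0 25 0 1" --pt "0 0 45 0 1" --pt "0 0 45 0 1" --pt "0 0 45 0 1"

```text
time: 14.27
tcp_pos: [430.0, 120.5, 74.7]
tcp_rot: [-3.14, 0.0, 1.479]
wrist_force: [-0.4, -0.5, -0.3]
finger_gap: 85.4
grip_force: 0.0
```

```bash
python3 -c "
from h import *
to(430.8,120.2,1.48)
"
```

```text
to 430.8 120.2 tool x,y: [-0.2  0.8] turn -0.001 pos [430.  120.5  74.7] rot [-3.1399e+00  2.0000e-04  1.4788e+00] gap 85.4 F [-0.4 -0.5 -0.3] t 14.2667
```

Request:
jog_arm --pt "0 2 30 0 1" --pt "0 2 58 0 1" --pt "0 2 67 0 1" --pt "0 2 67 0 1" --pt "0 2 67 0 0.6"

```text
time: 14.68
tcp_pos: [433.3, 120.1, 9.4]
tcp_rot: [3.141, 0.0, 1.478]
wrist_force: [-0.1, 0.1, 0.2]
finger_gap: 75.5
grip_force: 0.0
```

Request:
jog_arm --pt "0 0 0 0 0.5" --pt "0 0 0 0 0.5" --pt "0 0 0 0 0.5" --pt "0 0 0 0 0.5" --pt "0 0 0 0 0.5"

```text
time: 15.1
tcp_pos: [433.8, 120.3, 10.5]
tcp_rot: [3.139, 0.0, 1.479]
wrist_force: [-4.2, -0.1, 9.6]
finger_gap: 56.2
grip_force: 63.0
```

```bash
python3 -c "
from h import *
to(430.8,120.2,1.48);to(592.9,-98.4,1.48)
"
```

```text
to 430.8 120.2 tool x,y: [-0.3 -3. ] turn -0.001 pos [433.8 120.3  10.5] rot [3.1394 0.     1.4789] gap 56.2 F [-4.2 -0.1  9.6] t 15.1
to 592.9 -98.4 tool x,y: [-203.1  178.5] turn -0.001 pos [433.8 120.3  10.5] rot [3.1394 0.     1.4789] gap 56.2 F [-4.2 -0.1  9.6] t 15.1
```

Request:
jog_arm --pt "0 0 -35 0 0.5" --pt "0 0 -70 0 0.5" --pt "-6 6 -90 0 0.5" --pt "-30 28 -90 0 0.5" --pt "-58 52 -90 0 0.5"

```text
time: 15.52
tcp_pos: [481.0, 57.9, 101.3]
tcp_rot: [3.137, -0.0, 1.482]
wrist_force: [1.7, -1.0, -5.6]
finger_gap: 55.9
grip_force: 66.9
```

Request:
jog_arm --pt "-29 25 0 0 0.5" --pt "-58 50 0 0 0.5" --pt "-87 75 0 0 0.5" --pt "-116 100 0 0 0.5" --pt "-140 122 0 0 0.5"

```text
time: 15.93
tcp_pos: [589.1, -95.5, 98.9]
tcp_rot: [3.14, 0.001, 1.478]
wrist_force: [1.6, -0.0, -4.3]
finger_gap: 55.9
grip_force: 66.9
```

Request:
jog_arm --pt "-4.5 4 0 0 0.5" --pt "-4.5 4 0 0 0.5" --pt "-4.5 4 0 0 0.5"

```text
time: 16.18
tcp_pos: [591.2, -97.7, 98.4]
tcp_rot: [-3.141, -0.0, 1.478]
wrist_force: [-0.3, 1.1, -3.9]
finger_gap: 56.1
grip_force: 67.1
```

```bash
python3 -c "
from h import *
to(592.9,-98.4,1.48)
import cv2
im=vision.snapshot('scene')[:,:,::-1];o=(302,143);cv2.imwrite('pics/a6.png',cv2.resize(im[143:243,302:432],None,fx=6,fy=6,interpolation=cv2.INTER_CUBIC))
to(592.9,-98.4,1.48)
"
```

```text
to 592.9 -98.4 tool x,y: [-0.6  1.8] turn -0.002 pos [591.2 -97.7  98.4] rot [-3.1410e+00 -3.0000e-04  1.4782e+00] gap 56.1 F [-0.3  1.1 -3.9] t 16.1833
to 592.9 -98.4 tool x,y: [-1.2  2.1] turn -0.001 pos [590.9 -97.   98.4] rot [-3.1410e+00 -4.0000e-04  1.4791e+00] gap 56.0 F [ 0.9  1.1 -4.6] t 16.2333
```

View pics/a6.png

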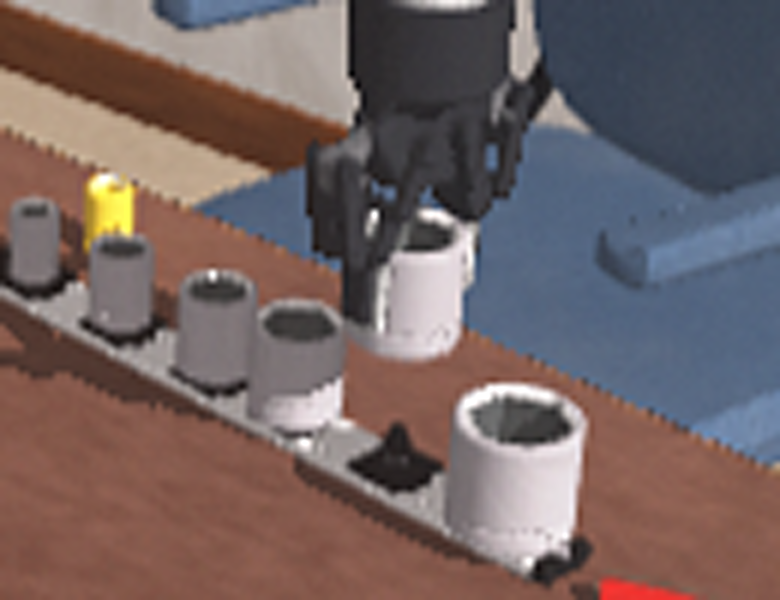

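The three placed sockets are seated. The held 56, centred near (411,345), is above stud 4, whose tip is at (400,425).

Request:
jog_arm --pt "0.3 2 25 0 0.5" --pt "0.3 2 48 0 0.5" --pt "0.3 2 53 0 0.5" --pt "0.3 2 57 0 0.5" --pt "0.3 2 61 0 0.5"

```text
time: 16.65
tcp_pos: [593.5, -97.0, 38.0]
tcp_rot: [3.141, 0.0, 1.48]
wrist_force: [-0.1, 1.2, -4.3]
finger_gap: 55.8
grip_force: 67.0
```

Request:
jog_arm --pt "0 0 4 0 0.5" --pt "0 0 8 0 0.5" --pt "0 0 12 0 0.5" --pt "0 0 15 0 0.5" --pt "0 0 15 0 0.5"

```text
time: 17.07
tcp_pos: [593.7, -97.8, 22.7]
tcp_rot: [3.141, 0.0, 1.479]
wrist_force: [-0.3, -0.2, -3.8]
finger_gap: 55.8
grip_force: 67.4
```

```bash
python3 -c "
from h import *
to(592.9,-98.4,1.48)
"
```

```text
to 592.9 -98.4 tool x,y: [-0.7 -0.7] turn -0.001 pos [593.7 -97.8  22.7] rot [3.1409e+00 3.0000e-04 1.4788e+00] gap 55.8 F [-0.3 -0.2 -3.8] t 17.0667
```

Request:
jog_arm --pt "0 0 2 0 0.5" --pt "0 0 2 0 0.5" --pt "0 0 2 0 1" --pt "0 0 2 0 1" --pt "0 0 2 0 1"

```text
time: 17.48
tcp_pos: [593.9, -97.8, 20.6]
tcp_rot: [3.141, 0.0, 1.479]
wrist_force: [0.3, 0.2, -0.2]
finger_gap: 85.1
grip_force: 0.0
```

Request:
jog_arm --pt "0 0 0 0 1" --pt "0 0 -35 0 1" --pt "0 0 -70 0 1" --pt "0 0 -110 0 1" --pt "0 -30 -130 0 1"

```text
time: 17.9
tcp_pos: [567.7, -96.3, 154.7]
tcp_rot: [3.135, 0.002, 1.479]
wrist_force: [1.4, -1.5, 1.7]
finger_gap: 85.5
grip_force: 0.0
```

Request:
jog_arm --pt "-30 -25 0 0 1" --pt "-60 -50 0 0 1" --pt "-90 -75 0 0 1" --pt "-120 -100 0 0 1" --pt "-150 -120 0 0 1"

```text
time: 18.32
tcp_pos: [428.6, -234.0, 150.3]
tcp_rot: [3.141, 0.0, 1.479]
wrist_force: [0.7, -0.3, -0.3]
finger_gap: 85.3
grip_force: 0.0
```

Request:
jog_arm --pt "-40 0 0 0 1" --pt "-80 0 0 0 1" --pt "-80 0 0 0 1"

```text
time: 18.57
tcp_pos: [421.5, -318.8, 150.0]
tcp_rot: [3.141, 0.003, 1.474]
wrist_force: [0.3, -0.5, 0.3]
finger_gap: 85.5
grip_force: 0.0
```

```bash
python3 -c "
from h import *
import cv2
a=vision.snapshot('scene')[145:245,280:410,::-1];b=vision.snapshot('top')[150:210,250:430,::-1]
a=cv2.resize(a,(507,390),interpolation=cv2.INTER_CUBIC);b=cv2.resize(b,(507,169),interpolation=cv2.INTER_CUBIC)
cv2.imwrite('pics/a7.png',np.vstack([a,b]))
to(592.9,-98.4,1.48)
"
```

```text
to 592.9 -98.4 tool x,y: [230.8 149.4] turn -0.004 pos [ 422.3 -314.   149.9] rot [-3.1413e+00 -4.0000e-04  1.4761e+00] gap 85.5 F [ 0.2  0.2 -0.3] t 18.6667
```

View pics/a7.png

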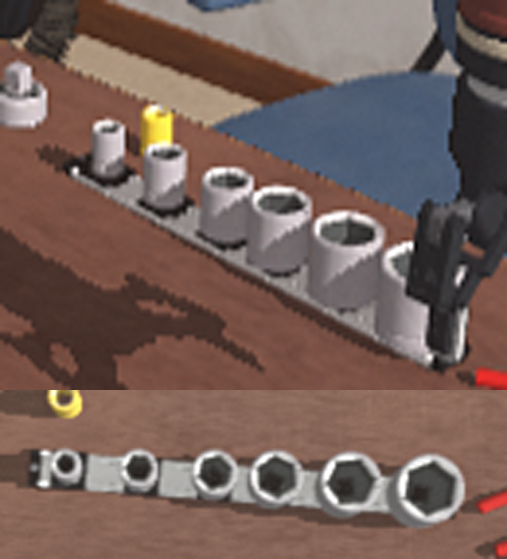

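All six sockets stand seated in order of size along the rail, in the top view running from (66,465) to (430,490). Handing in.

```bash
python3 -c "
from bench import close_job
print(close_job())"
```

```text
the job is handed in; nothing more can be done
None
```

The job is handed in: the four sockets (35, 42, 49 and 56 mm) are down on studs 1 to 4, so the set runs in size order from the 28 mm to the 63 mm end socket, at about 19 s of the 80 s limit; the final pictures show all six upright and seated, but no verdict was returned.

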